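Knock the two proud pegs home on a display stand

TASK

Take the mallet by its handle and knock the two orange-capped pegs that stand proud of the wooden display base fully home with brisk blows (do not just press them slowly), so that their caps sit on the wood like the middle one. Touch the display stand with nothing but the mallet and do not let the mallet hit the clear panel. Then stand the mallet back on the blue mat, white face down as it was, let go, and leave everything else on the bench where it is.

Things in the scene. Friction and masses are not known exactly. Their poses are not given: they have to be found in the camera images.
- stand: Display base on a brown work board 240 (x) x 300 (y) x 18 mm, fixed. Origin: centre of the board's underside, on the bench; z up. Beech block 130 (x) x 260 (y) mm centred at x = 25, top at z = 58. Pegs with orange caps (30 mm across, 10 thick) on 14 mm steel shanks at x = 10: y = 75 (peg_a), 0 (fixed, already home), -75 (peg_b). Home: cap's underside on the wood, cap top at z = 68.
- panel: Clear upright acrylic panel, blue tape strip at each edge, fixed to the stand: 6 mm thick, 250 wide along the stand's y, from 40 to 160 mm above the bench. Origin: middle of its lower edge, at stand x = 65, z = 40; axes as the stand's. Its near face is 52 mm from the peg axes, on their +x side. Must not be hit.
- peg_a (a joint): How far the peg at stand y = +75 mm is driven, m: 0 = cap underside 24 mm above the wood, 0.024 = fully home. Starts between 0.002 and 0.014. Slides straight down against a steady grip of about 9 N (its split shank springs against the hole) and stays where it is left.
- peg_b (a joint): The same for the peg at stand y = -75 mm.
- peg_a_top (a point): Centre of the top of peg_a's orange cap; it goes down with the peg.
- peg_b_top (a point): Centre of the top of peg_b's orange cap; it goes down with the peg.
- mallet: Mallet, about 0.4 kg. Origin: centre of the lower (white) striking face; z up along the head. Head: cylinder 64 mm across, 72 tall, white below, dark steel, red above. Wooden handle level towards -x, its axis 40 mm above the lower face: x = -30 to -154 mm, 24 wide (y), 30 tall (z). Stands by itself on its lower face on the mat, handle free in the air.
- mallet_grip (a point): Point on the handle's axis to grip it by, near the balance point: 60 mm from the head's axis (mallet x = -60 mm), 40 mm above the lower face; axes as the mallet's. Grip it hard (about 100 N) or the blow turns it between the fingers.
- mat: Blue tool mat, fixed, 220 (x) x 200 (y) x 4 mm, with the mallet and a screwdriver on it. Origin: centre of its underside, on the bench; axes along its sides.
- screwdriver: Black-handled screwdriver lying along the mat's x near its -y edge, about 75 mm from the mat's centre and up to 30 mm high. Leave alone.
- tape: Roll of blue tape, 64 mm across, 24 mm high, lying on the work board on the robot's side of the stand (stand x about -81 mm). Leave alone.
- glue: White glue bottle with an orange cap, 56 mm across, 150 mm tall, beyond and between stand and mat. Leave alone.
- slats: Bundle of beech slats, 280 x 60 x 36 mm, out to the left. Leave alone.
- cup: Grey cup, 72 mm across, 90 mm tall, out to the right. Leave alone.
- carton: Cardboard carton 130 x 100 x 70 mm, out to the right. Leave alone.

How it is judged:
On the way, in this order (a step that is already met when the one before it is completed fails the run):
1. the mallet is lifted off the mat (30 mm or more) (z of mallet in the frame of mat above 0.034 m), for 0.2 s.
2. a proud peg is struck with the mallet: it moves down faster than 50 mm/s (contact force between mallet and stand above 1 N and velocity of joint any of peg_a, peg_b above 0.05 m/s).
3. one peg is home and the other is struck with the mallet (faster than 50 mm/s) (contact force between mallet and stand above 1 N and ((value of joint peg_a above 0.0225 m and velocity of joint peg_b above 0.05 m/s) or (value of joint peg_b above 0.0225 m and velocity of joint peg_a above 0.05 m/s))).
4. both pegs are home, within 1.5 mm (value of joint each of peg_a, peg_b above 0.0225 m), for 0.2 s.
At the end, for the whole second after the job is handed in: Both pegs within 1.5 mm of fully home; the mallet stands released and at rest on its white face on the mat (head's axis at least 15 mm inside the mat's edges, tilt under 0.1 rad, face within 6 mm of the mat's top) (all of step 4 and x of mallet in the frame of mat between -0.095 and 0.095 m and y of mallet in the frame of mat between -0.085 and 0.085 m and z of mallet in the frame of mat between -0.002 and 0.01 m and angle between mallet's own z axis and vertical below 0.1 rad and linear speed of mallet below 0.02 m/s); the robot touches nothing.
It fails at once if the mallet hits the clear panel (over 1 N) (contact force between mallet and panel above 1 N).
It fails at once if the robot itself touches the display stand, its pegs or its panel (over 1 N) (contact force between any of the fingers, the arm and stand above 1 N).
It fails at once if a bystander (screwdriver, tape, glue, slats, cup, carton) is moved by more than 20 mm (distance of any of screwdriver, tape, glue, slats, cup, carton from where it was at the start of the episode above 0.02 m).
It also fails if it takes over 58 s, if anything falls off the work surface, if the arm or the gripper's body presses on something with over 40 N, if the wrist force passes 120 N, or if a joint passes its speed limit or range.

ROBOT

A 6-joint arm with a two-finger parallel gripper is mounted at the origin on the work surface. World frame = base frame: x ahead of the robot, y to its left, z up, the work surface at z = 0. Lengths are in m, angles in rad, forces in N, time in s.
With the tool pointing down it reaches from about 0.35 to 0.975 m from the base axis. Payload 4.9 kg.
Tool frame: the origin (TCP) lies at the very end of the fingers, on their centre line; the grasp point (between the pads) lies ctrl.grip_point_offset behind it (ctrl.grip_point_offset is the distance from the TCP to the grasp point, in m); z points along the fingers, y is the line along which they close (so a half turn about z gives the same grasp; the last joint's range is limited). The gripper opens to 85 mm and grips with 20 to 120 N. Pads are 22 mm wide; open, the fingers measure 114 mm over their backs; the gripper's body (76 mm by 85 mm) begins 54 mm behind the grasp point. The pads swing forward as they close: fully open they stand 13 mm farther back than shut.
Start: joints at [1.037, 0.053, 1.613, -0, 1.476, -0.119], TCP at [0.252, 0.572, 0.231] pointing down, gripper open.
Joint ranges: [-3.01, 3.01], [-1.01, 2.22], [0.06, 2.58], [-1.02, 4.17], [0.09, 2.62], [-3.14, 3.14]. Speed limits (rad/s): [2.57, 2.57, 3.14, 3.14, 3.14, 3.14].

INTERFACE

Orientations are given as a rotation vector (axis times angle).
In Python, from station import ctrl gives the robot as it stands. The module is installed in compiled form; this text tells all that it offers.
- The arm moves only by the tool drive_tool, never from a script. Its argument "steps" is a list of rows, each an object with "translation": the shift along the tool's x, y, z normalised to -1 to 1, where 1 is 4 cm, a list of three; "angular": the turn, a rotation vector about the tool's x, y, z normalised to -1 to 1, where 1 is 8 degrees, a list of three; "gripper": the opening, from 0 (shut) to 1 (fully open). In form: [{"translation": [dx, dy, dz], "angular": [wx, wy, wz], "gripper": gripper}, ...]. A call has 1 to 8 rows; each row shifts and turns the commanded pose from where the row before left it, along the tool's axes as they then stand; what a row does not reach is not made up. A row lasts 1/8 s, in which the tool goes at most 62.5 mm and 10.7 degrees, less where a joint would pass 70% of its speed; a pose out of reach is approached as far as the arm can. A call with a number of a shift or a turn outside -1 to 1 is refused whole. A call with a gripper value outside its range is refused whole. The fingers move at their own pace and stop on an object; "force" is the grip in N (left out, the last holds). Time passes only in rows, so rows that do not move let the fingers close. It gives the time, the measured TCP pose, the force, the opening and the grip force at its end, in the units of the state.
- ctrl.get_obs(): the state, without advancing time (a new reading comes with each control period).
- ctrl.get_image(name): name is "side" or "top"; returns a dict with "color" (420x560x3 uint8, red, green, blue), "depth" (420x560 float32, m along the optical axis (not along the pixel's ray), 0 where there is no reading), "fx", "fy", "cx", "cy" (pixels), "R" (3x3) and "t" (3): a world point X has camera coordinates R X + t. Camera axes: x right, y down, z forward; pixel columns grow to the right and rows downward; lengths in m; the calibration is good to about 2 mm. A picture is of the moment at which its call begins.
- ctrl.finish_job(): hands the job in; it is judged then, once.
The state is a dict: "t": time; "q": joint angles; "dq": joint speeds; "effort": joint torques, N m; "tool_pos": TCP position; "tool_rot": TCP orientation; "contact_force": force on the tool from outside, world axes, zero at the start; "wrist_torque": the same for the moment, N m; "opening": finger opening in m; "grip_force": force on a finger pad.
Only numpy, scipy, OpenCV 4.12 (cv2) and the standard library are available. Lean on these libraries where they do the work, as an engineer would, in place of code of your own. Each camera call takes 0.05 s, during which the arm holds its last target. There are 200 camera calls.

## Working session

There is one attempt and no reset: what is moved stays moved. The work goes in short steps, Python scripts to look and compute and a tool call to move; the robot and the scene stay as the last step left them, time stands still between calls to the robot, and variables do not carry over. Pictures are saved under pics/ and viewed, at most 10 in all, crops included, and the job is handed in when it is done.

Besides the shell and the picture viewer there is one more tool, called after "Emit:" by a JSON object that holds its "name" and its "arguments", one argument or row to a line. drive_tool: Moves the arm, as the interface text tells. Its arguments: {"type":"object","properties":{"steps":{"type":"array"},"force":{"type":"number"}},"required":["steps"]}

```bash
mkdir -p pics; python3 - <<'E'
from station import ctrl
import cv2,numpy as np
for n in("top","side"):
    d=ctrl.get_image(n);cv2.imwrite(f"pics/{n}0.png",d["color"][...,::-1]);np.savez(f"{n}0.npz",**d)
    print(n,d["fx"],d["fy"],d["cx"],d["cy"],d["R"].round(3).tolist(),d["t"].round(3).tolist())
o=ctrl.get_obs();print(o,ctrl.grip_point_offset)
E
```

```text
top 441.37918751438 441.37918751438 277.00425437196003 199.00378339086424 [[0.025, -1.0, -0.011], [-0.985, -0.023, -0.174], [0.174, 0.015, -0.985]] [0.003, 0.589, 1.274]
side 432.1348934808716 432.1348934808716 286.43693546860624 211.70500700519517 [[0.942, -0.335, -0.01], [-0.245, -0.666, -0.704], [0.229, 0.666, -0.71]] [-0.559, 0.191, 1.415]
{'t': 0.1, 'q': array([ 1.03701893e+00,  5.33163885e-02,  1.61417938e+00, -1.56223048e-05,
        1.47601758e+00, -1.18997184e-01]), 'dq': array([ 0.00060099, -0.00032506, -0.00253152, -0.00020975, -0.00021024,
        0.00013358]), 'effort': array([-1.22330657e-04, -3.94902420e+01, -3.71364677e+01, -1.28550810e-04,
        3.94439703e-03, -1.96825852e-05]), 'tool_pos': array([0.25157344, 0.57150038, 0.23015658]), 'tool_rot': array([-6.46748439e-01, -3.07368448e+00,  2.86502567e-03]), 'contact_force': array([ 0.2506331 , -0.09596818, -0.05115904]), 'wrist_torque': array([-0.0123985 , -0.02098209, -0.03566762]), 'grip_force': 0.0, 'opening': 0.08517055098168638} 0.0187
```

View pics/top0.png

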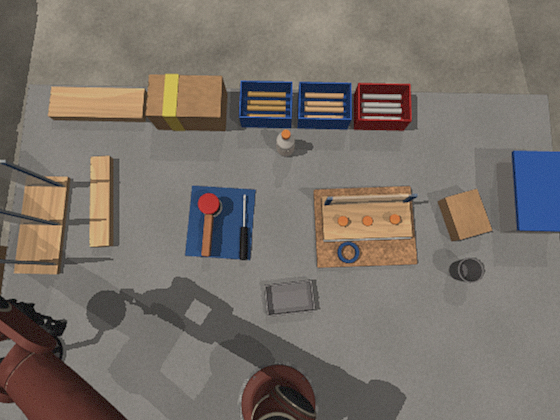

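View pics/side0.png

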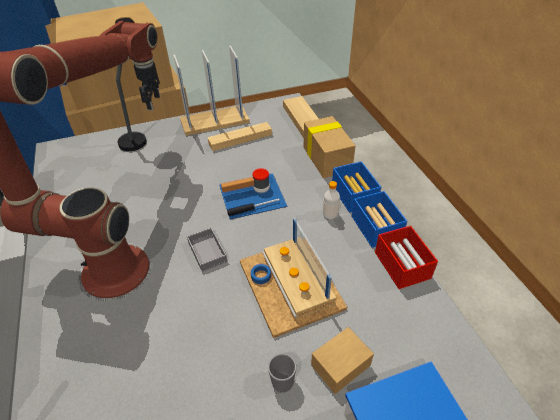

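The top view shows the mallet head at (208,204) with its handle running to (207,255), and the caps at (343,221), (367,221) and (395,219). The side view shows the caps at (284,251), (294,272) and (304,287), with the panel beyond them. Next I'll measure these.

```bash
cat > h.py <<'E'
import numpy as np,cv2
def load(n): return dict(np.load(n+".npz"))
def ray(d,uv):
    v=np.array([(uv[0]-d["cx"])/d["fx"],(uv[1]-d["cy"])/d["fy"],1.]);return -d["R"].T@d["t"],d["R"].T@v
def plane(d,uv,z):
    o,v=ray(d,uv);return o+v*(z-o[2])/v[2]
def tri(a,ua,b,ub):
    (o,v),(p,w)=ray(a,ua),ray(b,ub);s=np.linalg.lstsq(np.c_[v,-w],p-o,rcond=None)[0]
    A,B=o+v*s[0],p+w*s[1];return (A+B)/2,np.linalg.norm(A-B)
def cloud(d):
    v,u=np.mgrid[:420,:560];z=d["depth"];P=np.stack([(u-d["cx"])/d["fx"]*z,(v-d["cy"])/d["fy"]*z,z],-1)
    return (P-d["t"])@d["R"]
def mask(d,lo,hi,box):
    m=cv2.inRange(cv2.cvtColor(d["color"],cv2.COLOR_RGB2HSV),np.array(lo),np.array(hi))
    k=np.zeros_like(m);x0,y0,x1,y1=box;k[y0:y1,x0:x1]=1;return m*k
def blobs(m,amin=15):
    n,l,s,c=cv2.connectedComponentsWithStats(m);return [(c[i].round(2),s[i,4],l==i) for i in range(1,n) if s[i,4]>=amin]
E
python3 - <<'E'
from h import *
np.set_printoptions(precision=4,suppress=True)
T,S=load("top0"),load("side0")
CT,CS=cloud(T),cloud(S)
for nm,d,C,b in(("T",T,CT,(325,205,412,235)),("S",S,CS,(270,240,320,300))):
    for c,a,m in blobs(mask(d,(6,190,150),(18,255,255),b)):
        P=C[m];print(nm,"cap",c,a,np.median(P,0),np.percentile(P[:,2],90))
for nm,d,C,b in(("T",T,CT,(190,185,225,222)),("S",S,CS,(245,165,275,195))):
    for lo,hi in(((0,170,80),(4,255,255)),((172,170,80),(180,255,255))):
        for c,a,m in blobs(mask(d,lo,hi,b)):
            P=C[m];P=P[P[:,2]>np.percentile(P[:,2],80)-.01];print(nm,"red",c,a,P.mean(0),plane(d,c,.076))
for c,a,m in blobs(mask(T,(5,120,60),(20,255,255),(198,210,218,262))):
    P=CT[m];x,y=np.where(m)[1],np.where(m)[0]
    Q=np.array([plane(T,(i,j),.059) for i,j in zip(x,y)]);l=cv2.fitLine(Q[:,:2].astype(np.float32),2,0,.01,.01).ravel()
    print("handle",c,a,np.median(P,0),l,Q.min(0),Q.max(0))
# mat, board by blue / cloud height
m=mask(T,(100,120,40),(120,255,255),(180,180,262,265));m=cv2.morphologyEx(m,cv2.MORPH_CLOSE,np.ones((25,25)))
r=max(cv2.findContours(m,0,1)[0],key=cv2.contourArea);q=cv2.minAreaRect(r)
print("mat",[plane(T,p,.004)[:2] for p in cv2.boxPoints(q)],plane(T,q[0],.004))
H=CT[...,2];m=((H>.045)&(H<.066)).astype(np.uint8);k=m*0;k[190:262,305:425]=1
P=CT[(m*k)>0];q=cv2.minAreaRect(P[:,:2].astype(np.float32));print("block",q)
m=((H>.009)&(H<.3)).astype(np.uint8)*k;P=CT[m>0];q=cv2.minAreaRect(P[(P[:,2]<.03)][:,:2].astype(np.float32));print("board",q)
E
```

```text
S cap [294.12 274.29] 17 [ 0.5252 -0.2617  0.0642] 0.06757020250406452
T red [208.53 203.37] 330 [0.5665 0.2181 0.0756] [0.5664 0.218  0.076 ]
S red [260.38 174.01] 144 [0.5654 0.2137 0.0755] [0.5651 0.2123 0.076 ]
handle [207.01 234.56] 333 [0.4771 0.2205 0.0584] [ 0.9995 -0.0317  0.476   0.2206] [0.4157 0.2077 0.059 ] [0.5373 0.2333 0.059 ]
mat [array([0.4175, 0.2943]), array([0.6362, 0.2907]), array([0.625 , 0.0878]), array([0.4074, 0.0968])] [0.52   0.1923 0.004 ]
block ((0.5098212361335754, -0.25222283601760864), (0.19404178857803345, 0.2603209614753723), 3.412019729614258)
board ((0.5208132266998291, -0.24701426923274994), (0.21890486776828766, 0.3168025612831116), 1.3972814083099365)
```

```bash
python3 - <<'E'
from h import *
np.set_printoptions(precision=4,suppress=True)
T,S=load("top0"),load("side0")
CT,CS=cloud(T),cloud(S);r={}
for u in((343,221),(367,221),(395,219)): print(cv2.cvtColor(T["color"],cv2.COLOR_RGB2HSV)[u[1],u[0]])
for nm,d,C,b in(("T",T,CT,(325,210,412,232)),("S",S,CS,(270,240,320,300))):
    B=sorted(blobs(mask(d,(5,165,110),(18,255,255),b),20),key=lambda b:b[0][0]);r[nm]=B
    for c,a,m in B:
        P=C[m];t=np.percentile(P[:,2],85);K=P[P[:,2]>t-.006];print(nm,c,a,t,K.mean(0),(K.min(0)+K.max(0))/2,np.ptp(K,0))
# panel + board
H=CT[...,2];box=np.zeros((420,560),bool);box[180:275,305:425]=1
P=CT[box&(H>.085)];print("panel",len(P),P.min(0),P.max(0));print(cv2.minAreaRect(P[:,:2].astype(np.float32)))
m=(box&(H>.010)).astype(np.uint8);c=max(cv2.findContours(m,0,1)[0],key=cv2.contourArea)
print("board",[plane(T,p,.018)[:2] for p in cv2.boxPoints(cv2.minAreaRect(c))])
big=cv2.resize(np.hstack([T["color"][180:275,300:430,::-1],np.zeros((95,5,3),np.uint8)]),None,fx=5,fy=5);
big2=cv2.resize(S["color"][210:340,230:360,::-1],None,fx=3.6,fy=3.6)
cv2.imwrite("pics/c1.png",big)
E
```

```text
[ 12 170 199]
[ 12 170 197]
[ 12 170 196]
T [342.51 220.7 ] 70 0.0874642898193726 [ 0.5227 -0.1749  0.0855] [ 0.5224 -0.1753  0.0857] [0.0238 0.0263 0.0085]
T [367.11 220.42] 71 0.07016852164512999 [ 0.5245 -0.2458  0.0897] [ 0.4497 -0.134   0.7107] [0.1829 0.2606 1.2929]
T [394.36 218.88] 73 0.0902732509524306 [ 0.5314 -0.3245  0.0882] [ 0.531  -0.3247  0.0891] [0.0246 0.0264 0.0096]
S [294.08 274.08] 24 0.06708251770017573 [ 0.5278 -0.2588  0.0654] [ 0.5275 -0.2577  0.0654] [0.0292 0.0158 0.0086]
panel 741 [ 0.3583 -0.3717  0.085 ] [ 0.5932 -0.0037  1.3572]
((0.5181902050971985, -0.16597387194633484), (0.14479979872703552, 0.4320675730705261), 26.043350219726562)
board [array([ 0.627 , -0.0952]), array([ 0.646 , -0.4188]), array([ 0.4065, -0.4197]), array([ 0.3877, -0.106 ])]
```

View pics/c1.png

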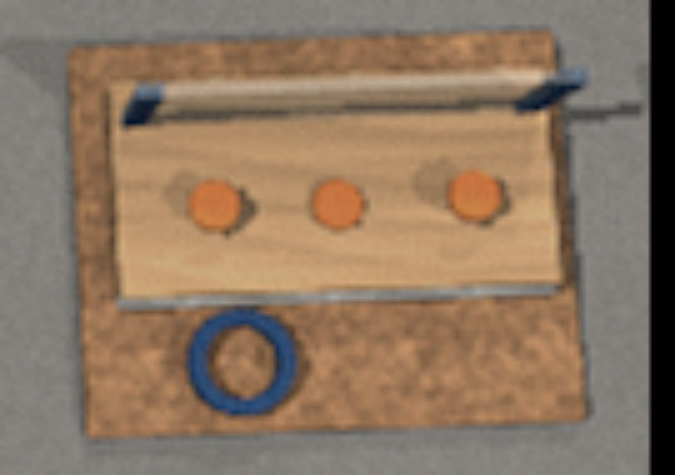

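The cap spacing comes out at 150 mm, which matches the given geometry, with stand yaw ≈ 0.057, peg_a at (0.522,-0.175) and peg_b at (0.531,-0.325). The mallet head is at (0.567,0.218), with its handle along x and yaw ≈ -0.03. I'll turn the tool first.

Emit:
{"name": "drive_tool", "arguments": {
  "steps": [
    {"translation": [0, 0, 0], "angular": [0, 0, -0.9], "gripper": 1},
    {"translation": [0, 0, 0], "angular": [0, 0, -0.95], "gripper": 1},
    {"translation": [0, 0, 0], "angular": [0, 0, -0.9], "gripper": 1},
    {"translation": [0, 0, 0], "angular": [0, 0, 0], "gripper": 1}
  ],
  "force": 100
}}

```text
t: 0.6
tool_pos: [0.2517, 0.5717, 0.2307]
tool_rot: [-0.051, -3.141, 0.001]
contact_force: [-0.0, 0.2, -0.2]
opening: 0.0854
grip_force: 0.0
```

Emit:
{"name": "drive_tool", "arguments": {
  "steps": [
    {"translation": [-0.74, -0.95, 0], "angular": [0, 0, 0], "gripper": 1},
    {"translation": [-0.74, -0.95, 0], "angular": [0, 0, 0], "gripper": 1},
    {"translation": [-0.74, -0.95, 0], "angular": [0, 0, 0], "gripper": 1},
    {"translation": [-0.74, -0.95, 0], "angular": [0, 0, 0], "gripper": 1},
    {"translation": [-0.74, -0.95, 0], "angular": [0, 0, 0], "gripper": 1},
    {"translation": [-0.74, -0.95, 0], "angular": [0, 0, 0], "gripper": 1},
    {"translation": [-0.74, -0.95, 0], "angular": [0, 0, 0], "gripper": 1},
    {"translation": [-0.74, -0.95, 0], "angular": [0, 0, 0], "gripper": 1}
  ]
}}

```text
t: 1.6
tool_pos: [0.4798, 0.2594, 0.2312]
tool_rot: [-0.052, -3.141, -0.0]
contact_force: [0.3, 0.4, 0.2]
opening: 0.0855
grip_force: 0.0
```

Emit:
{"name": "drive_tool", "arguments": {
  "steps": [
    {"translation": [-0.74, -0.95, 0.5], "angular": [0, 0, 0], "gripper": 1},
    {"translation": [0, 0, 1], "angular": [0, 0, 0], "gripper": 1},
    {"translation": [0, 0, 0.7], "angular": [0, 0, 0], "gripper": 1},
    {"translation": [0, 0, 0], "angular": [0, 0, 0], "gripper": 1},
    {"translation": [0, 0, 0], "angular": [0, 0, 0], "gripper": 1}
  ]
}}

```text
t: 2.22
tool_pos: [0.5082, 0.2222, 0.1446]
tool_rot: [0.049, 3.14, 0.001]
contact_force: [0.0, 1.1, 0.7]
opening: 0.0857
grip_force: 0.0
```

Emit:
{"name": "drive_tool", "arguments": {
  "steps": [
    {"translation": [0, -0.06, 0.9], "angular": [0, 0, 0], "gripper": 1},
    {"translation": [0, 0, 0.9], "angular": [0, 0, 0], "gripper": 1},
    {"translation": [0, 0, 0.7], "angular": [0, 0, 0], "gripper": 1},
    {"translation": [0, 0, 0.48], "angular": [0, 0, 0], "gripper": 1},
    {"translation": [0, 0, 0], "angular": [0, 0, 0], "gripper": 1},
    {"translation": [0, 0, 0], "angular": [0, 0, 0], "gripper": 1}
  ]
}}

```text
t: 2.98
tool_pos: [0.5089, 0.22, 0.0258]
tool_rot: [0.048, 3.138, 0.001]
contact_force: [0.3, 0.7, 0.4]
opening: 0.0856
grip_force: 0.0
```

Emit:
{"name": "drive_tool", "arguments": {
  "steps": [
    {"translation": [0, 0, 0], "angular": [0, 0, 0], "gripper": 0},
    {"translation": [0, 0, 0], "angular": [0, 0, 0], "gripper": 0},
    {"translation": [0, 0, 0], "angular": [0, 0, 0], "gripper": 0},
    {"translation": [0, 0, 0], "angular": [0, 0, 0], "gripper": 0},
    {"translation": [0, 0, 0], "angular": [0, 0, 0], "gripper": 0},
    {"translation": [0, 0, 0], "angular": [0, 0, 0], "gripper": 0},
    {"translation": [0, 0, 0], "angular": [0, 0, 0], "gripper": 0},
    {"translation": [0, 0, 0], "angular": [0, 0, 0], "gripper": 0}
  ],
  "force": 100
}}

```text
t: 3.98
tool_pos: [0.5079, 0.2198, 0.0247]
tool_rot: [0.048, 3.141, 0.001]
contact_force: [-2.0, 0.8, 5.1]
opening: 0.0227
grip_force: 97.6
```

Gripped at about 23 mm opening, against a 24 mm handle. Next I'll lift to TCP z ≈ 0.20.

Emit:
{"name": "drive_tool", "arguments": {
  "steps": [
    {"translation": [0, 0, -0.5], "angular": [0, 0, 0], "gripper": 0},
    {"translation": [0, 0, -0.8], "angular": [0, 0, 0], "gripper": 0},
    {"translation": [0, 0, -1], "angular": [0, 0, 0], "gripper": 0},
    {"translation": [0, 0, -1], "angular": [0, 0, 0], "gripper": 0},
    {"translation": [0, 0, -1], "angular": [0, 0, 0], "gripper": 0},
    {"translation": [0, 0, 0], "angular": [0, 0, 0], "gripper": 0},
    {"translation": [0, 0, 0], "angular": [0, 0, 0], "gripper": 0}
  ]
}}

```text
t: 4.85
tool_pos: [0.5063, 0.2191, 0.1939]
tool_rot: [-0.048, -3.138, 0.002]
contact_force: [-1.0, 0.2, -5.3]
opening: 0.0229
grip_force: 98.0
```

```bash
python3 - <<'E'
from station import ctrl
from h import *
np.set_printoptions(precision=4,suppress=True)
for n in("top","side"):np.savez(n+"1.npz",**ctrl.get_image(n))
o=ctrl.get_obs();print(o["tool_pos"],o["tool_rot"],o["contact_force"])
T,S=load("top1"),load("side1")
z=o["tool_pos"][2]+.0187+.032
T0=load("top0");a=cv2.resize(T["color"][150:280,150:300],None,fx=3,fy=3);b=cv2.resize(S["color"][100:220,200:320],None,fx=3.25,fy=3.25)
b=cv2.resize(b,(390,390));cv2.imwrite("pics/l1.png",np.hstack([a,b])[...,::-1][:, :800])
for nm,d,bx in(("T",T,(150,150,300,280)),("S",S,(200,100,320,220))):
    C=cloud(d)
    for c,ar,m in blobs(mask(d,(0,170,80),(4,255,255),bx)|mask(d,(172,170,80),(180,255,255),bx)):
        P=C[m];P=P[P[:,2]>np.percentile(P[:,2],80)-.01];print(nm,c,ar,P.mean(0),plane(d,c,z))
# refined pegs
for c,zz in(((342.51,220.7),.088),((394.36,218.88),.0905),((367.11,220.42),.068)):print(plane(T0,c,zz))
E
```

```text
[0.5058 0.219  0.1928] [-0.0484 -3.136   0.0026] [-0.4441  0.0627 -4.316 ]
T [207.78 190.55] 40 [0.5163 0.1427 0.5418] [0.5725 0.1927 0.2435]
S [257.49 137.97] 156 [0.5636 0.211  0.2425] [0.5629 0.2091 0.2435]
[ 0.5227 -0.1746  0.088 ]
[ 0.5312 -0.3234  0.0905]
[ 0.5279 -0.2493  0.068 ]
```

View pics/l1.png

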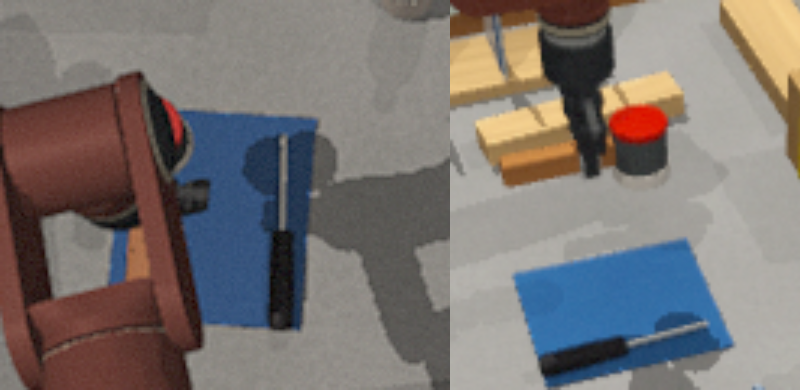

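The mallet is held level, and its head is offset about (+0.059,-0.002) from the TCP. Next I'll travel to above peg_a.

Emit:
{"name": "drive_tool", "arguments": {
  "steps": [
    {"translation": [0.08, -0.5, 0], "angular": [0, 0, 0], "gripper": 0},
    {"translation": [0.08, -0.9, 0], "angular": [0, 0, 0], "gripper": 0},
    {"translation": [0.08, -0.95, 0], "angular": [0, 0, 0], "gripper": 0},
    {"translation": [0.08, -0.95, 0], "angular": [0, 0, 0], "gripper": 0},
    {"translation": [0.08, -0.95, 0], "angular": [0, 0, 0], "gripper": 0},
    {"translation": [0.08, -0.95, 0], "angular": [0, 0, 0], "gripper": 0},
    {"translation": [0.08, -0.95, 0], "angular": [0, 0, 0], "gripper": 0},
    {"translation": [0.08, -0.95, 0], "angular": [0, 0, 0], "gripper": 0}
  ]
}}

```text
t: 5.95
tool_pos: [0.4717, -0.0654, 0.1948]
tool_rot: [-0.049, -3.139, 0.0]
contact_force: [0.1, 0.1, -3.6]
opening: 0.0226
grip_force: 97.9
```

Emit:
{"name": "drive_tool", "arguments": {
  "steps": [
    {"translation": [0.08, -0.95, 0], "angular": [0, 0, 0], "gripper": 0},
    {"translation": [0.08, -0.95, 0], "angular": [0, 0, 0], "gripper": 0},
    {"translation": [0, -0.6, 0], "angular": [0, 0, 0], "gripper": 0},
    {"translation": [0, 0, 0], "angular": [0, 0, 0], "gripper": 0},
    {"translation": [0, 0, 0], "angular": [0, 0, 0], "gripper": 0},
    {"translation": [0, 0, 0], "angular": [0, 0, 0], "gripper": 0}
  ]
}}

```text
t: 6.7
tool_pos: [0.4634, -0.1626, 0.1957]
tool_rot: [-0.047, -3.141, -0.001]
contact_force: [1.2, -0.4, -4.0]
opening: 0.0233
grip_force: 98.3
```

Emit:
{"name": "drive_tool", "arguments": {
  "steps": [
    {"translation": [0.08, -0.25, 0.3], "angular": [0, 0, 0], "gripper": 0},
    {"translation": [0, 0, 0.7], "angular": [0, 0, 0], "gripper": 0},
    {"translation": [0, 0, 0.5], "angular": [0, 0, 0], "gripper": 0},
    {"translation": [0, 0, 0.27], "angular": [0, 0, 0], "gripper": 0},
    {"translation": [0, 0, 0], "angular": [0, 0, 0], "gripper": 0},
    {"translation": [0, 0, 0], "angular": [0, 0, 0], "gripper": 0}
  ]
}}

```text
t: 7.45
tool_pos: [0.4608, -0.1735, 0.1263]
tool_rot: [0.048, 3.14, -0.001]
contact_force: [-0.0, -0.1, -4.1]
opening: 0.023
grip_force: 98.4
```

```bash
python3 - <<'E'
from station import ctrl
from h import *
np.set_printoptions(precision=4,suppress=True)
d=ctrl.get_image("side");C=cloud(d);bx=(250,180,340,300)
o=ctrl.get_obs();print(o["tool_pos"],o["tool_rot"])
for c,ar,m in blobs(mask(d,(0,170,80),(4,255,255),bx)|mask(d,(172,170,80),(180,255,255),bx)):
    P=C[m];P=P[P[:,2]>np.percentile(P[:,2],80)-.01];print(c,ar,P.mean(0),plane(d,c,o["tool_pos"][2]-.0207+.072))
cv2.imwrite("pics/a1.png",cv2.resize(d["color"][190:330,220:370,::-1],None,fx=4,fy=4))
E
```

```text
[ 0.4609 -0.1736  0.1265] [ 0.0482  3.1394 -0.0017]
[282.15 231.57] 248 [ 0.5155 -0.1858  0.1847] [ 0.5174 -0.1802  0.1778]
```

View pics/a1.png

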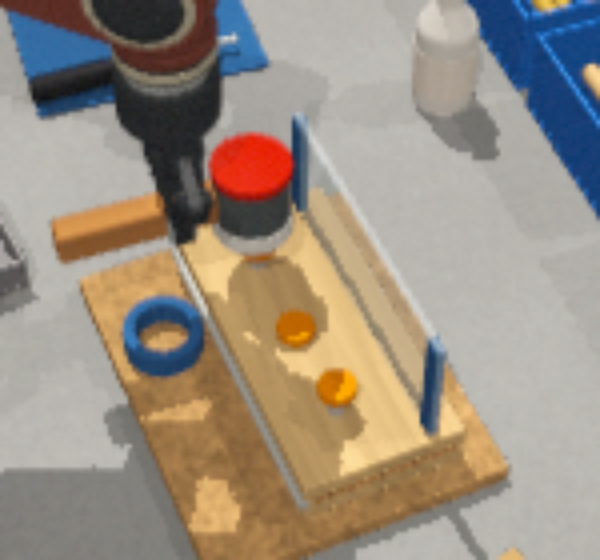

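The head is above peg_a and clear of the panel. First blow, stopping short of home.

Emit:
{"name": "drive_tool", "arguments": {
  "steps": [
    {"translation": [0, 0, 0.75], "angular": [0, 0, 0], "gripper": 0},
    {"translation": [0, 0, 0], "angular": [0, 0, 0], "gripper": 0},
    {"translation": [0, 0, 0], "angular": [0, 0, 0], "gripper": 0}
  ]
}}

```text
t: 7.88
tool_pos: [0.4603, -0.1732, 0.0961]
tool_rot: [-0.048, -3.141, 0.0]
contact_force: [0.2, -0.2, -3.5]
opening: 0.0226
grip_force: 98.3
```

Emit:
{"name": "drive_tool", "arguments": {
  "steps": [
    {"translation": [0, 0, -0.5], "angular": [0, 0, 0], "gripper": 0},
    {"translation": [0, 0, 0], "angular": [0, 0, 0], "gripper": 0},
    {"translation": [0, 0, 0.7], "angular": [0, 0, 0], "gripper": 0},
    {"translation": [0, 0, 0], "angular": [0, 0, 0], "gripper": 0},
    {"translation": [0, 0, 0], "angular": [0, 0, 0], "gripper": 0}
  ]
}}

```text
t: 8.5
tool_pos: [0.4597, -0.1729, 0.0872]
tool_rot: [-0.048, -3.14, -0.001]
contact_force: [-0.2, -1.2, -2.7]
opening: 0.0229
grip_force: 97.9
```

Emit:
{"name": "drive_tool", "arguments": {
  "steps": [
    {"translation": [0, 0, -0.5], "angular": [0, 0, 0], "gripper": 0},
    {"translation": [0, 0, 0], "angular": [0, 0, 0], "gripper": 0},
    {"translation": [0, 0, 0.57], "angular": [0, 0, 0], "gripper": 0},
    {"translation": [0, 0, 0], "angular": [0, 0, 0], "gripper": 0},
    {"translation": [0, 0, 0], "angular": [0, 0, 0], "gripper": 0}
  ]
}}

```text
t: 9.12
tool_pos: [0.4602, -0.1732, 0.0843]
tool_rot: [-0.048, -3.141, -0.0]
contact_force: [1.1, -0.4, -2.2]
opening: 0.0226
grip_force: 100.1
```

Emit:
{"name": "drive_tool", "arguments": {
  "steps": [
    {"translation": [0, 0, -1], "angular": [0, 0, 0], "gripper": 0},
    {"translation": [0, 0, -1], "angular": [0, 0, 0], "gripper": 0},
    {"translation": [0, 0, 0], "angular": [0, 0, 0], "gripper": 0},
    {"translation": [0, 0, 0], "angular": [0, 0, 0], "gripper": 0}
  ]
}}

```text
t: 9.62
tool_pos: [0.4591, -0.1726, 0.1626]
tool_rot: [-0.048, -3.138, -0.002]
contact_force: [-0.5, -0.1, -4.5]
opening: 0.023
grip_force: 100.1
```

```bash
cat >look.py <<'E'
import sys
from station import ctrl
from h import *
np.set_printoptions(precision=4,suppress=True)
d=ctrl.get_image("side");C=cloud(d);bx=(250,180,340,300)
o=ctrl.get_obs();print(o["tool_pos"],o["tool_rot"])
for c,ar,m in blobs(mask(d,(0,170,80),(4,255,255),bx)|mask(d,(172,170,80),(180,255,255),bx)):
    P=C[m];P=P[P[:,2]>np.percentile(P[:,2],80)-.01];print(c,ar,P.mean(0),plane(d,c,o["tool_pos"][2]-.0207+.072))
for c,ar,m in blobs(mask(d,(8,150,110),(24,255,255),(265,230,330,310))):
    if ar<200: print("cap",c,ar,np.percentile(C[m][:,2],[50,70,85]))
cv2.imwrite(sys.argv[1],cv2.resize(d["color"][190:330,220:370,::-1],None,fx=4,fy=4))
E
python3 look.py pics/a2.png
```

```text
[ 0.4587 -0.1724  0.1619] [-0.0482 -3.1372 -0.0033]
[280.78 222.66] 265 [ 0.5141 -0.1801  0.2182] [ 0.5152 -0.1761  0.2132]
cap [283.97 254.14] 70 [0.0665 0.0683 0.0695]
cap [293.43 271.59] 82 [0.0665 0.068  0.07  ]
cap [303.72 286.56] 85 [0.0876 0.0887 0.0898]
```

View pics/a2.png

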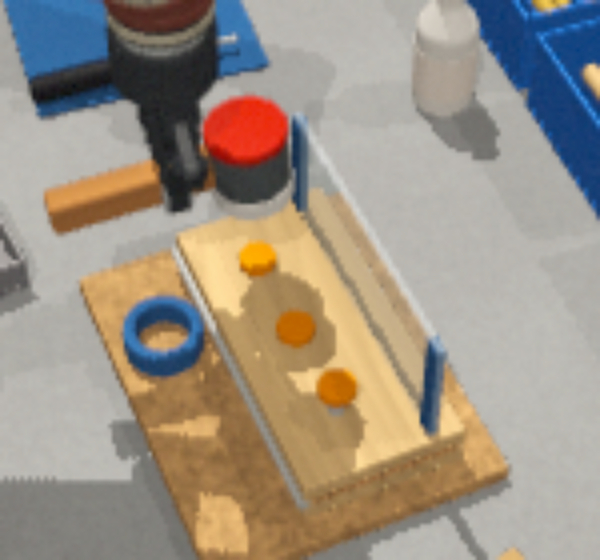

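peg_a's cap depth (68 mm) now matches the middle one, while peg_b's is about 89 mm. On to peg_b.

Emit:
{"name": "drive_tool", "arguments": {
  "steps": [
    {"translation": [-0.05, -0.5, 0], "angular": [0, 0, 0], "gripper": 0},
    {"translation": [-0.1, -0.9, 0], "angular": [0, 0, 0], "gripper": 0},
    {"translation": [-0.1, -0.95, 0], "angular": [0, 0, 0], "gripper": 0},
    {"translation": [-0.05, -0.8, 0], "angular": [0, 0, 0], "gripper": 0},
    {"translation": [-0.05, -0.5, 0], "angular": [0, 0, 0], "gripper": 0},
    {"translation": [0, 0, 0], "angular": [0, 0, 0], "gripper": 0},
    {"translation": [0, 0, 0], "angular": [0, 0, 0], "gripper": 0}
  ]
}}

```text
t: 10.55
tool_pos: [0.4694, -0.3189, 0.1638]
tool_rot: [-0.048, -3.14, -0.002]
contact_force: [0.5, -0.3, -3.5]
opening: 0.0226
grip_force: 99.7
```

```bash
cat >>look.py <<'E'
bx=(230,180,360,330)
m=(mask(d,(0,170,150),(4,255,255),bx)|mask(d,(172,170,150),(180,255,255),bx))>0
P=C[m];P=P[P[:,2]>P[:,2].max()-.025]
for _ in range(4):
    A=np.c_[P[:,:2]-P[:,:2].mean(0),np.ones(len(P))];s=np.linalg.lstsq(A,P[:,2],rcond=None)[0];r=P[:,2]-A@s
    print("red plane",len(P),s,P[:,:2].mean(0));P=P[abs(r)<max(.004,1.5*r.std())]
E
python3 look.py pics/b1.png
```

```text
[ 0.4696 -0.3187  0.164 ] [-0.0472 -3.1406 -0.0015]
[302.12 258.18] 347 [ 0.5224 -0.3313  0.2276] [ 0.5257 -0.3225  0.2153]
cap [271.75 273.87] 175 [0.1932 0.1955 0.1969]
cap [303.74 286.4 ] 85 [0.0872 0.0887 0.0899]
red plane 2 [0.     0.     1.1329] [ 0.2485 -1.0022]
red plane 2 [0.     0.     1.1329] [ 0.2485 -1.0022]
red plane 2 [0.     0.     1.1329] [ 0.2485 -1.0022]
red plane 2 [0.     0.     1.1329] [ 0.2485 -1.0022]
```

View pics/b1.png

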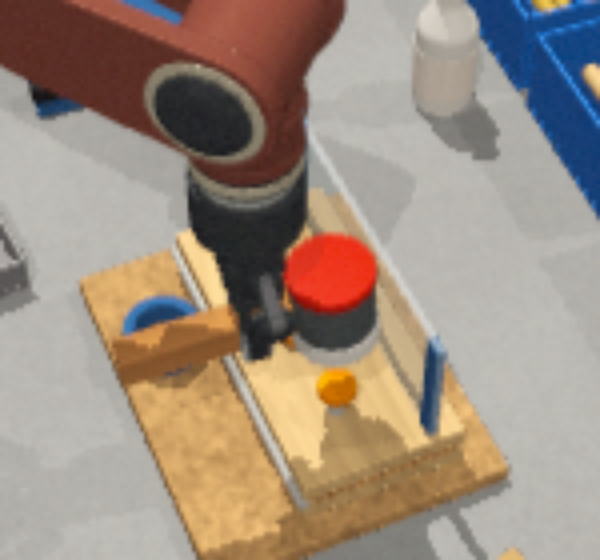

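The head is over peg_b's near side and well short of the panel. Before striking I'll check the mallet's tilt from depth.

```bash
cat >tilt.py <<'E'
from station import ctrl
from h import *
np.set_printoptions(precision=4,suppress=True)
d=ctrl.get_image("side");C=cloud(d);o=ctrl.get_obs();t=o["tool_pos"];bx=(200,100,360,330)
h=cv2.cvtColor(d["color"],cv2.COLOR_RGB2HSV);red=((h[...,0]<4)|(h[...,0]>172))&(h[...,1]>170)&(h[...,2]>120)
rel=(C-t)
near=(abs(rel[...,0]-.059)<.05)&(abs(rel[...,1])<.05)&(rel[...,2]>.02)&(rel[...,2]<.09)
P=rel[red&near];zt=np.percentile(P[:,2],80);print(t,"red n",len(P),"z pct rel",np.percentile(P[:,2],[10,30,50,70,90]))
P=P[abs(P[:,2]-np.median(P[:,2]))<.012]
A=np.c_[P[:,:2]-P[:,:2].mean(0),np.ones(len(P))];print("red slope",np.linalg.lstsq(A,P[:,2],rcond=None)[0],"ctr",(P.min(0)+P.max(0))/2)
w=(h[...,0]>5)&(h[...,0]<20)&(h[...,1]>110)&(rel[...,0]<-.02)&(rel[...,0]>-.11)&(abs(rel[...,1])<.03)&(abs(rel[...,2]-.02)<.03)
P=rel[w];xs=np.linspace(-.1,-.03,6)
for a,b in zip(xs,xs[1:]):
    q=P[(P[:,0]>a)&(P[:,0]<b)]
    if len(q)>5: print("handle",(a+b)/2,len(q),np.percentile(q[:,2],[5,50,95]))
E
python3 tilt.py
```

```text
[ 0.4697 -0.3186  0.1642] red n 197 z pct rel [0.0516 0.054  0.0554 0.0568 0.0581]
red slope [0.0894 0.0254 0.0551] ctr [ 0.0553 -0.0025  0.0549]
handle -0.093 46 [0.0034 0.0259 0.0296]
handle -0.07900000000000001 63 [0.0062 0.0263 0.0309]
handle -0.065 63 [0.0063 0.0277 0.0324]
handle -0.051 63 [0.0083 0.0282 0.0346]
handle -0.037 61 [0.0072 0.0299 0.0338]
```

The mallet is pitched head-up by about 0.08 rad after the blows. I'll pitch the tool to compensate, grip harder and come down above peg_b.

Emit:
{"name": "drive_tool", "arguments": {
  "steps": [
    {"translation": [0, -0.06, 0], "angular": [0, 0.57, 0], "gripper": 0},
    {"translation": [0, 0, 0], "angular": [0, 0, 0], "gripper": 0},
    {"translation": [-0.02, 0, 0.5], "angular": [0, 0, 0], "gripper": 0},
    {"translation": [-0.02, 0, 0.4], "angular": [0, 0, 0], "gripper": 0},
    {"translation": [0, 0, 0], "angular": [0, 0, 0], "gripper": 0},
    {"translation": [0, 0, 0], "angular": [0, 0, 0], "gripper": 0}
  ],
  "force": 115
}}

```text
t: 11.4
tool_pos: [0.4682, -0.3219, 0.1283]
tool_rot: [-0.048, -3.062, -0.002]
contact_force: [0.7, 0.6, -3.3]
opening: 0.0226
grip_force: 112.9
```

```bash
python3 tilt.py
```

```text
[ 0.4685 -0.3222  0.1289] red n 201 z pct rel [0.0469 0.0495 0.0505 0.0516 0.0533]
red slope [0.0083 0.0375 0.0503] ctr [ 0.0588 -0.0057  0.049 ]
handle -0.093 36 [0.0129 0.0317 0.0369]
handle -0.07900000000000001 60 [0.0122 0.032  0.0357]
handle -0.065 61 [0.0122 0.0323 0.0369]
handle -0.051 59 [0.0101 0.0316 0.0355]
handle -0.037 60 [0.0116 0.0318 0.0356]
```

The mallet is level again. Now the first blow on peg_b.

Emit:
{"name": "drive_tool", "arguments": {
  "steps": [
    {"translation": [-0.06, 0, 0.8], "angular": [0, 0, 0], "gripper": 0},
    {"translation": [0, 0, 0], "angular": [0, 0, 0], "gripper": 0},
    {"translation": [0, 0, 0], "angular": [0, 0, 0], "gripper": 0}
  ]
}}

```text
t: 11.82
tool_pos: [0.4682, -0.322, 0.0972]
tool_rot: [-0.047, -3.062, -0.002]
contact_force: [0.1, -0.8, -4.1]
opening: 0.0226
grip_force: 113.1
```

Emit:
{"name": "drive_tool", "arguments": {
  "steps": [
    {"translation": [0.04, 0, -0.5], "angular": [0, 0, 0], "gripper": 0},
    {"translation": [0, 0, 0], "angular": [0, 0, 0], "gripper": 0},
    {"translation": [-0.05, 0, 0.7], "angular": [0, 0, 0], "gripper": 0},
    {"translation": [0, 0, 0], "angular": [0, 0, 0], "gripper": 0},
    {"translation": [0, 0, 0], "angular": [0, 0, 0], "gripper": 0}
  ]
}}

```text
t: 12.45
tool_pos: [0.4677, -0.3217, 0.0889]
tool_rot: [-0.047, -3.061, -0.003]
contact_force: [0.6, 0.5, -3.5]
opening: 0.0228
grip_force: 113.1
```

Emit:
{"name": "drive_tool", "arguments": {
  "steps": [
    {"translation": [0.04, 0, -0.5], "angular": [0, 0, 0], "gripper": 0},
    {"translation": [0, 0, 0], "angular": [0, 0, 0], "gripper": 0},
    {"translation": [-0.045, 0, 0.57], "angular": [0, 0, 0], "gripper": 0},
    {"translation": [0, 0, 0], "angular": [0, 0, 0], "gripper": 0},
    {"translation": [0, 0, 0], "angular": [0, 0, 0], "gripper": 0}
  ]
}}

```text
t: 13.08
tool_pos: [0.468, -0.3219, 0.0861]
tool_rot: [-0.047, -3.062, -0.002]
contact_force: [-0.6, -0.5, -1.9]
opening: 0.0225
grip_force: 114.4
```

Emit:
{"name": "drive_tool", "arguments": {
  "steps": [
    {"translation": [0.04, 0, -0.5], "angular": [0, 0, 0], "gripper": 0},
    {"translation": [0.08, 0, -1], "angular": [0, 0, 0], "gripper": 0},
    {"translation": [0.08, 0, -1], "angular": [0, 0, 0], "gripper": 0},
    {"translation": [0, 0.5, -0.2], "angular": [0, 0, 0], "gripper": 0},
    {"translation": [0, 0.9, 0], "angular": [0, 0, 0], "gripper": 0},
    {"translation": [0, 0.9, 0], "angular": [0, 0, 0], "gripper": 0},
    {"translation": [0, 0.9, 0], "angular": [0, 0, 0], "gripper": 0},
    {"translation": [0, 0.9, 0], "angular": [0, 0, 0], "gripper": 0}
  ]
}}

```text
t: 14.08
tool_pos: [0.4725, -0.1552, 0.1926]
tool_rot: [-0.046, -3.06, -0.005]
contact_force: [0.2, 0.6, -3.6]
opening: 0.0223
grip_force: 114.2
```

Emit:
{"name": "drive_tool", "arguments": {
  "steps": [
    {"translation": [0, 0.9, 0], "angular": [0, 0, 0], "gripper": 0},
    {"translation": [0, 0.9, 0], "angular": [0, 0, 0], "gripper": 0},
    {"translation": [0, 0.9, 0], "angular": [0, 0, 0], "gripper": 0},
    {"translation": [0, 0.9, 0], "angular": [0, 0, 0], "gripper": 0},
    {"translation": [0, 0, 0], "angular": [0, 0, 0], "gripper": 0},
    {"translation": [0, 0, 0], "angular": [0, 0, 0], "gripper": 0}
  ]
}}

```text
t: 14.82
tool_pos: [0.4772, -0.0135, 0.1931]
tool_rot: [-0.046, -3.06, -0.002]
contact_force: [0.5, -0.1, -4.4]
opening: 0.0222
grip_force: 114.3
```

```bash
cat > caps.py <<'E'
from station import ctrl
from h import *
np.set_printoptions(precision=4,suppress=True)
D={n:ctrl.get_image(n) for n in("top","side")};o=ctrl.get_obs();print(o["tool_pos"],o["tool_rot"])
r={}
for n,b in(("top",(325,208,412,234)),("side",(265,235,325,300))):
    d=D[n];C=cloud(d);r[n]=[x for x in sorted(blobs(mask(d,(5,150,100),(24,255,255),b),30),key=lambda x:x[0][0])]
    for c,a,m in r[n]:
        if a<200: print(n,c,a,C[cv2.erode(m.astype(np.uint8),np.ones((3,3)))>0][:,2].mean().round(4), np.percentile(C[m][:,2],[50,70,85]))
a=cv2.resize(D["top"]["color"][190:250,315:415],(800,480));cv2.imwrite("pics/caps.png",cv2.resize(D["side"]["color"][190:330,220:370,::-1],(640,597)))
E
python3 caps.py;python3 tilt.py
```

```text
[ 0.4776 -0.0143  0.1935] [-0.0481 -3.0608 -0.002 ]
top [341.58 221.41] 78 0.0679 [0.0678 0.0694 0.0708]
top [367.  220.5] 76 0.0677 [0.0674 0.0685 0.0698]
top [392.51 219.58] 78 0.0666 [0.0666 0.0681 0.0689]
side [283.88 254.17] 72 0.0677 [0.0667 0.068  0.0699]
side [293.43 271.59] 82 0.0906 [0.0668 0.0683 0.0693]
side [303.64 290.45] 85 0.0673 [0.0665 0.0682 0.0694]
[ 0.4777 -0.0145  0.1936] red n 102 z pct rel [0.0501 0.0526 0.0535 0.0547 0.0558]
red slope [0.0336 0.0393 0.0532] ctr [ 0.0591 -0.0069  0.0516]
handle -0.093 25 [0.0087 0.025  0.0329]
handle -0.07900000000000001 48 [0.0077 0.027  0.0335]
handle -0.065 48 [0.007  0.0277 0.0335]
handle -0.051 49 [0.0083 0.0272 0.0348]
handle -0.037 45 [0.0096 0.0283 0.0346]
```

View pics/caps.png

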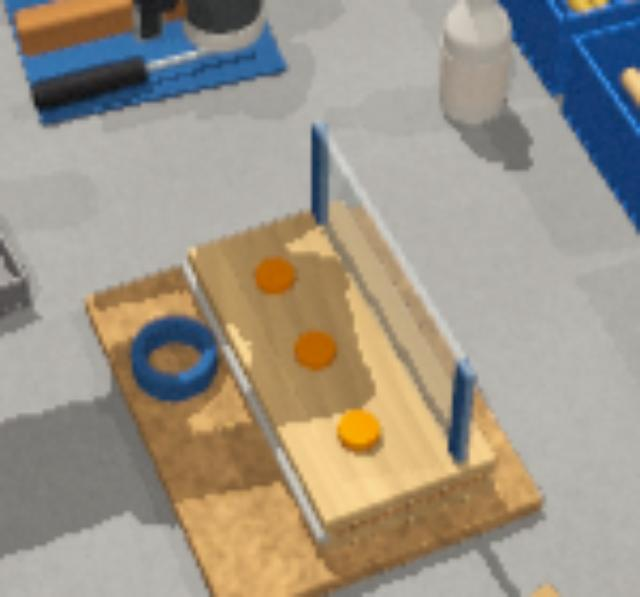

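All three caps are at 68 mm and in line, and no shank shows on either driven peg. Next I'll level the mallet and take it back to the mat.

Emit:
{"name": "drive_tool", "arguments": {
  "steps": [
    {"translation": [-0.08, 0.5, 0], "angular": [0, 0.35, 0], "gripper": 0},
    {"translation": [-0.08, 0.9, 0], "angular": [0, 0, 0], "gripper": 0},
    {"translation": [-0.08, 0.9, 0], "angular": [0, 0, 0], "gripper": 0},
    {"translation": [-0.08, 0.9, 0], "angular": [0, 0, 0], "gripper": 0},
    {"translation": [-0.08, 0.9, 0], "angular": [0, 0, 0], "gripper": 0},
    {"translation": [-0.08, 0.9, 0], "angular": [0, 0, 0], "gripper": 0},
    {"translation": [-0.08, 0.8, 0], "angular": [0, 0, 0], "gripper": 0},
    {"translation": [0, 0.1, 0], "angular": [0, 0, 0], "gripper": 0}
  ]
}}

```text
t: 15.98
tool_pos: [0.5078, 0.222, 0.1909]
tool_rot: [-0.045, -3.012, -0.003]
contact_force: [-0.1, -0.3, -3.8]
opening: 0.0224
grip_force: 114.3
```

Emit:
{"name": "drive_tool", "arguments": {
  "steps": [
    {"translation": [0, 0, 0], "angular": [0, 0, 0], "gripper": 0},
    {"translation": [0, 0, 0], "angular": [0, 0, 0], "gripper": 0}
  ]
}}

```text
t: 16.23
tool_pos: [0.5076, 0.2201, 0.1911]
tool_rot: [-0.049, -3.013, -0.003]
contact_force: [-0.4, 0.8, -3.8]
opening: 0.0224
grip_force: 114.3
```

```bash
python3 tilt.py
```

```text
[0.5077 0.2201 0.1911] red n 90 z pct rel [0.0457 0.0486 0.0503 0.0516 0.0532]
red slope [-0.0096  0.0531  0.0499] ctr [ 0.0639 -0.0104  0.0489]
handle -0.093 22 [0.0122 0.0297 0.0361]
handle -0.07900000000000001 36 [0.0114 0.031  0.0372]
handle -0.065 42 [0.0069 0.0293 0.0371]
handle -0.051 40 [0.0118 0.0304 0.036 ]
handle -0.037 40 [0.0106 0.0292 0.0387]
```

Emit:
{"name": "drive_tool", "arguments": {
  "steps": [
    {"translation": [-0.06, 0, 0.5], "angular": [0, 0, 0], "gripper": 0},
    {"translation": [-0.12, 0, 0.95], "angular": [0, 0, 0], "gripper": 0},
    {"translation": [-0.12, 0, 0.95], "angular": [0, 0, 0], "gripper": 0},
    {"translation": [-0.12, 0, 0.9], "angular": [0, 0, 0], "gripper": 0},
    {"translation": [-0.06, 0, 0.5], "angular": [0, 0, 0], "gripper": 0},
    {"translation": [0, 0, 0.15], "angular": [0, 0, 0], "gripper": 0},
    {"translation": [0, 0, 0], "angular": [0, 0, 0], "gripper": 0},
    {"translation": [0, 0, 0], "angular": [0, 0, 0], "gripper": 0}
  ]
}}

```text
t: 17.27
tool_pos: [0.5077, 0.2215, 0.0337]
tool_rot: [-0.046, -3.016, -0.004]
contact_force: [0.0, -0.3, -4.8]
opening: 0.0228
grip_force: 114.3
```

Emit:
{"name": "drive_tool", "arguments": {
  "steps": [
    {"translation": [-0.01, 0, 0.1], "angular": [0, 0, 0], "gripper": 0},
    {"translation": [0, 0, 0.05], "angular": [0, 0, 0], "gripper": 0},
    {"translation": [0, 0, 0], "angular": [0, 0, 0], "gripper": 0},
    {"translation": [0, 0, 0], "angular": [0, 0, 0], "gripper": 0}
  ]
}}

```text
t: 17.77
tool_pos: [0.506, 0.2212, 0.026]
tool_rot: [-0.047, -3.013, -0.003]
contact_force: [0.0, -0.2, -4.3]
opening: 0.0224
grip_force: 114.3
```

Emit:
{"name": "drive_tool", "arguments": {
  "steps": [
    {"translation": [0, 0, 0.03], "angular": [0, 0, 0], "gripper": 0},
    {"translation": [0, 0, 0], "angular": [0, 0, 0], "gripper": 0},
    {"translation": [0, 0, 0], "angular": [0, 0, 0], "gripper": 0}
  ]
}}

```text
t: 18.15
tool_pos: [0.506, 0.2212, 0.025]
tool_rot: [-0.046, -3.013, -0.003]
contact_force: [-0.7, -0.4, -3.6]
opening: 0.0228
grip_force: 114.6
```

Emit:
{"name": "drive_tool", "arguments": {
  "steps": [
    {"translation": [0, 0, 0.04], "angular": [0, 0, 0], "gripper": 0},
    {"translation": [0, 0, 0], "angular": [0, 0, 0], "gripper": 0},
    {"translation": [0, 0, 0], "angular": [0, 0, 0], "gripper": 0}
  ]
}}

```text
t: 18.52
tool_pos: [0.5059, 0.2213, 0.0244]
tool_rot: [-0.046, -3.013, -0.003]
contact_force: [-4.2, -0.5, 5.9]
opening: 0.0224
grip_force: 115.6
```

Contact: the force is now upward. Releasing slowly, which is a pure gripper opening.

Emit:
{"name": "drive_tool", "arguments": {
  "steps": [
    {"translation": [0, 0, 0], "angular": [0, 0, 0], "gripper": 0.35},
    {"translation": [0, 0, 0], "angular": [0, 0, 0], "gripper": 0.5},
    {"translation": [0, 0, 0], "angular": [0, 0, 0], "gripper": 0.8},
    {"translation": [0, 0, 0], "angular": [0, 0, 0], "gripper": 1},
    {"translation": [0, 0, 0], "angular": [0, 0, 0], "gripper": 1},
    {"translation": [0, 0, 0], "angular": [0, 0, 0], "gripper": 1},
    {"translation": [0, 0, 0], "angular": [0, 0, 0], "gripper": 1},
    {"translation": [0, 0, 0], "angular": [0, 0, 0], "gripper": 1}
  ],
  "force": 20
}}

```text
t: 19.52
tool_pos: [0.5056, 0.2212, 0.0232]
tool_rot: [-0.046, -3.013, -0.003]
contact_force: [0.2, -0.1, 0.7]
opening: 0.0856
grip_force: 0.0
```

Emit:
{"name": "drive_tool", "arguments": {
  "steps": [
    {"translation": [0.04, 0, -0.3], "angular": [0, 0, 0], "gripper": 1},
    {"translation": [0.1, 0, -0.7], "angular": [0, 0, 0], "gripper": 1},
    {"translation": [0.13, 0, -1], "angular": [0, 0, 0], "gripper": 1},
    {"translation": [0.13, 0, -1], "angular": [0, 0, 0], "gripper": 1},
    {"translation": [0.13, 0, -1], "angular": [0, 0, 0], "gripper": 1},
    {"translation": [0.5, 0.5, -0.5], "angular": [0, 0, 0], "gripper": 1},
    {"translation": [0.9, 0.9, 0], "angular": [0, 0, 0], "gripper": 1},
    {"translation": [0.9, 0.9, 0], "angular": [0, 0, 0], "gripper": 1}
  ]
}}

```text
t: 20.52
tool_pos: [0.4187, 0.3168, 0.218]
tool_rot: [-0.048, -3.015, -0.005]
contact_force: [-0.0, 0.6, 0.0]
opening: 0.0853
grip_force: 0.0
```

Emit:
{"name": "drive_tool", "arguments": {
  "steps": [
    {"translation": [0.3, 0.9, 0], "angular": [0, 0, 0], "gripper": 1},
    {"translation": [0.2, 0.9, 0], "angular": [0, 0, 0], "gripper": 1},
    {"translation": [0, 0.9, 0], "angular": [0, 0, 0], "gripper": 1},
    {"translation": [0, 0, 0], "angular": [0, 0, 0], "gripper": 1},
    {"translation": [0, 0, 0], "angular": [0, 0, 0], "gripper": 1},
    {"translation": [0, 0, 0], "angular": [0, 0, 0], "gripper": 1}
  ]
}}

```text
t: 21.28
tool_pos: [0.403, 0.4236, 0.219]
tool_rot: [-0.048, -3.013, -0.003]
contact_force: [-0.2, -0.3, 0.1]
opening: 0.0854
grip_force: 0.0
```

```bash
python3 caps.py; python3 - <<'E'
from station import ctrl
import cv2,numpy as np
a=ctrl.get_image("top")["color"][120:290,150:430];b=ctrl.get_image("side")["color"][150:340,200:380]
a=cv2.resize(a,(480,291));b=cv2.resize(b,(307,291+0));cv2.imwrite("pics/end.png",np.hstack([a,b])[...,::-1])
E
```

```text
[0.403  0.4237 0.219 ] [-0.0482 -3.0129 -0.003 ]
top [341.65 221.36] 75 0.0678 [0.067  0.0693 0.0707]
top [367.04 220.44] 78 0.0991 [0.0671 0.0685 0.0702]
top [392.6  219.58] 78 0.0673 [0.0667 0.0681 0.0694]
side [283.97 254.14] 70 0.0676 [0.067  0.0682 0.07  ]
side [293.48 271.62] 81 0.0678 [0.0669 0.0681 0.0695]
side [303.64 290.45] 85 0.0675 [0.067  0.0687 0.0701]
```

View pics/end.png

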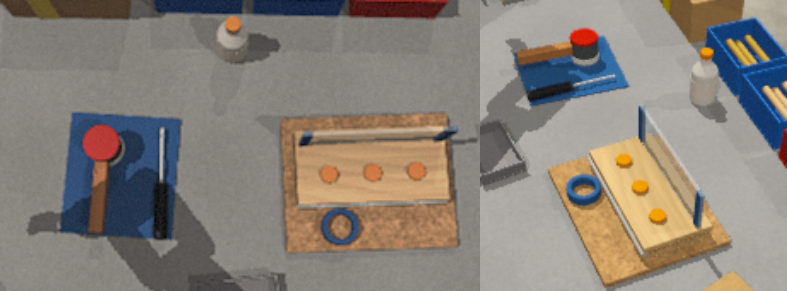

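The mallet stands upright on the mat at its starting spot, all the caps are flush and the other objects look undisturbed.

```bash
python3 -c "
from station import ctrl
print(ctrl.finish_job())"
```

```text
the job is handed in; nothing more can be done
None
```

I handed the job in at about 21 s: the cameras show both pegs driven home level with the middle one and the mallet standing released on the mat, but the hand-in returned no verdict.

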